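Fit up a steel rib in the welding jig

TASK

Take the flat steel rib off the sloping rack and stand it upright on its thin edge in the welding jig, yellow-painted end up, flat side close against the red fence and centred on it, and let go so that it stands by itself; do not let it drop or topple. Then slide the clamp by its orange handle until its pad holds the rib flush against the fence, and leave it so. Leave the two pipe stubs and the hammer where they are.

Things in the scene. Friction and masses are not known exactly. Their poses are not given: they have to be found in the camera images.
- rib: Flat steel plate 10 x 90 x 120 mm, 0.8 kg, its last 20 mm painted yellow at one end. Origin: centre of the unpainted end face (10 x 90 mm). Own z runs along its length to the yellow end, y along the width, x through the thickness. It starts on the rack's slope, leaning 40 degrees from vertical, yellow end up and towards rack -x (the robot); its upper 48 mm overhang the board, free on both sides.
- rack: Fixed blue sloping rack, foot 130 x 140 x 8 mm. Origin: on the table, 10 mm in -x from the foot's middle. Its board (12 mm thick, 130 mm wide, under the lower 72 mm of the rib) rises towards -x at 50 degrees from the table; a lip 12 mm thick holds the rib's lower end at x = 45 mm, 50 mm above the table. The rib's upper end is 142 mm above the table.
- jig: Fixed welding jig. Origin: table height, below the middle of the fence's working face. Steel base x -175 to +50 mm, 130 mm wide, its top 12 mm above the table. Red fence 90 mm wide (y), x 0 to +12 mm, top 62 mm above the table; its working face (x = 0) looks to -x, towards the clamp. The rib is to stand on the base at x -10 to 0, its width along y.
- clamp (a joint): Sliding clamp on the jig, m: 0 fully open (pad face 65 mm from the fence), grows as it slides towards the fence along the jig's +x, at most 0.062; about 0.055 when it holds the 10 mm rib flush. Slides stiffly (about 4 N) and stays where it is left.
- clamp_handle (a point): Middle of the top of the clamp's orange upright handle, 102 mm above the table. Handle 16 mm (jig x) by 20 mm (jig y), its upper 59 mm free; 75 mm behind the pad face. Axes as the jig's.
- clamp_pad (a point): Centre of the clamp's black pad face, 30 mm above the table; pad 60 mm wide, 30 mm high. Axes as the jig's.
- stub_a: Bystander: rusty upright pipe stub, 76 mm across, 78 mm high, with a 22 mm pin on top (112 mm in all). Origin: centre of its underside.
- stub_b: Bystander: grey steel pipe stub, same sizes and origin as the rusty one.
- hammer: Bystander: hammer 240 mm long lying on the table. Origin: near its middle, on the underside.

How it is judged:
By the outcome, as a careful person would: the job done as asked, in the order asked, and still so for the second after the job is handed in, with the robot touching nothing.
It also fails if it takes over 54 s, if anything falls off the work surface, if the arm or the gripper's body presses on something with over 40 N, if the wrist force passes 120 N, or if a joint passes its speed limit or range.

ROBOT

A 6-joint arm with a two-finger parallel gripper is mounted at the origin on the work surface. World frame = base frame: x ahead of the robot, y to its left, z up, the work surface at z = 0. Lengths are in m, angles in rad, forces in N, time in s.
With the tool pointing down it reaches from about 0.275 to 0.775 m from the base axis. Payload 14.6 kg.
Tool frame: the origin (TCP) lies on the centre line of the jaws, within the pads' length; the fingertips stand 22 mm ahead of it and the grasp point (between the pads) lies 3 mm ahead of it; z points along the fingers, y is the line along which they close (so a half turn about z gives the same grasp; the last joint's range is limited). The gripper opens to 85 mm and grips with 20 to 120 N. Pads are 22 mm wide; open, the fingers measure 114 mm over their backs; the gripper's body (76 mm by 85 mm) begins 54 mm behind the grasp point. The pads swing forward as they close: fully open they stand 13 mm farther back than shut.
Start: joints at [0.949, 0.263, -0.048, 1.259, 0, 1.415], TCP at [0.236, 0.469, 0.253] pointing down, gripper open.
Joint ranges: [-2.65, 2.65], [-0.89, 1.7], [-1.18, 1.37], [-2.13, 2.11], [-1.35, 1.29], [-3.14, 3.14]. Speed limits (rad/s): [1.89, 1.89, 2.57, 2.79, 3.14, 3.14].

INTERFACE

Orientations are given as [roll, pitch, yaw] about the fixed x, y, z axes, in that order (R = Rz(yaw) Ry(pitch) Rx(roll)).
In Python, from rig import manip gives the robot as it stands.
- The arm moves only by the tool move_arm, never from a script. Its argument "plan" is a list of rows, each a list of 6 numbers: the shift along the tool's x, y, z as a fraction of full scale, then the turn, a rotation vector about the tool's x, y, z as a fraction of full scale. In form: [[tx, ty, tz, wx, wy, wz], ...]. A call has 1 to 20 rows; each row is the pose to reach, as a shift and turn from the pose commanded when the call began, along the tool's axes at that moment; what a row does not reach only later rows make up. Full scale, the value 1, is 10 cm for a shift and 60 degrees for a turn. A row lasts 1/12 s, in which the tool goes at most 41.7 mm and 7.16 degrees, less where a joint would pass 70% of its speed; a pose out of reach is approached as far as the arm can. A call with a number of a shift or a turn outside -1 to 1 is refused whole. A call with a gripper value outside its range is refused whole. "grip" is the opening, from 0 (shut) to 1 (fully open), set as the call begins (left out, the last holds). The fingers move at their own pace and stop on an object; "force" is the grip in N (left out, the last holds). Time passes only in rows, so rows that repeat a pose let the fingers close. It gives the time, the measured TCP pose, the force, the opening and the grip force at its end, in the units of the state.
- manip.read_state(): the state, without advancing time (a new reading comes with each control period).
- manip.snapshot(name): name is "side" or "top"; returns (picture, depth): 384x512x3 uint8, red, green, blue; 384x512 float32, m along the optical axis (not along the pixel's ray), 0 where there is no reading.
- manip.camera_params(name): a dict with "fx", "fy", "cx", "cy" (pixels), "D" ([k1, k2, p1, p2, k3] as OpenCV has them; the pictures are not rectified), "R" (3x3) and "t" (3): a world point X has camera coordinates R X + t. Camera axes: x right, y down, z forward; pixel columns grow to the right and rows downward; lengths in m; the calibration is good to about 2 mm. A picture is of the moment at which its call begins. camera_params takes no time and is no camera call.
- manip.hand_in(): hands the job in; it is judged then, once.
Trained networks look in the newest picture that a camera, given by its name, has taken for a name from the list of things; names that differ only in an ending like _2 or _b are one class to them, and where a whole thing is asked for, a point or a joint stands for the part that bears it (a point fixed in the world has none). Each returns a list of dicts, best first, with "confidence" (0 to 1); they miss things now and then, are a little off and sometimes report something else, mostly with a low value. They report only what shows in the picture. A call takes as long as a camera call.
- manip.trace(camera, query): "mask" (384x512 bool, what is visible of it) and "rect" ([left, top, width, height] in pixels, round what is visible of it).
- manip.place_of(camera, query): "at" ([column, row] in pixels: a listed point, or the origin of a listed thing).
The state is a dict: "time_s": time; "qpos": joint angles; "qvel": joint speeds; "joint_efforts": joint torques, N m; "tool_pos": TCP position; "tcp_rot": TCP orientation; "contact_force": force on the tool from outside, world axes, zero at the start; "wrist_torque": the same for the moment, N m; "finger_gap": finger opening in m; "finger_force": force on a finger pad.
Only numpy, scipy, OpenCV 4.12 (cv2) and the standard library are available. Lean on these libraries where they do the work, as an engineer would, in place of code of your own. Each camera call takes 0.05 s, during which the arm holds its last target. There are 200 camera calls.

## Working session

There is one attempt and no reset: what is moved stays moved. The work goes in short steps, Python scripts to look and compute and a tool call to move; the robot and the scene stay as the last step left them, time stands still between calls to the robot, and variables do not carry over. Pictures are saved under pics/ and viewed, at most 10 in all, crops included, and the job is handed in when it is done.

Besides the shell and the picture viewer there is one more tool, called after "Call:" by a JSON object that holds its "name" and its "arguments", one argument or row to a line. move_arm: Moves the arm, as the interface text tells. Shift numbers are shares of 10 cm and turn numbers shares of 60 degrees, none past 1 either way. Its arguments: {"type":"object","properties":{"plan":{"type":"array"},"grip":{"type":"number"},"force":{"type":"number"}},"required":["plan"]}

```bash
mkdir -p pics; ls
python3 - <<'E'
from rig import manip
import cv2,numpy as np
for n in("top","side"):
    im,d=manip.snapshot(n); cv2.imwrite(f"pics/{n}0.png",im[:,:,::-1]); np.savez(f"/tmp/{n}0.npz",im=im,d=d)
    p=manip.camera_params(n); print(n,{k:np.round(v,3).tolist() for k,v in p.items()})
    for q in("rib","rack","jig","clamp_handle","clamp_pad"):
        print(q,[(np.round(r["at"],1).tolist(),round(r["confidence"],2)) for r in manip.place_of(n,q)][:2])
E
```

```text
pics
top {'fx': 365.41, 'fy': 365.41, 'cx': 253.266, 'cy': 196.629, 'D': [0.018, 0.0, 0.0, 0.0, 0.0], 'R': [[-0.001, -1.0, -0.004], [-0.995, 0.001, -0.098], [0.098, 0.003, -0.995]], 't': [0.012, 0.589, 1.263]}
rib [([330.6, 185.1], 0.76)]
rack [([329.2, 201.7], 0.75)]
jig [([188.7, 188.8], 0.56)]
clamp_handle [([185.1, 222.7], 0.64)]
clamp_pad [([194.3, 200.5], 0.73)]
side {'fx': 475.924, 'fy': 475.924, 'cx': 255.488, 'cy': 187.563, 'D': [0.024, 0.0, 0.0, 0.0, 0.0], 'R': [[0.781, -0.624, 0.0], [-0.442, -0.553, -0.706], [0.441, 0.551, -0.708]], 't': [-0.462, 0.316, 1.118]}
rib [([332.5, 246.7], 0.9), ([267.8, 194.1], 0.62)]
rack [([320.3, 264.6], 0.77)]
jig [([213.6, 162.2], 0.83)]
clamp_handle [([179.0, 153.8], 0.73)]
clamp_pad [([200.8, 161.1], 0.6)]
```

View pics/top0.png

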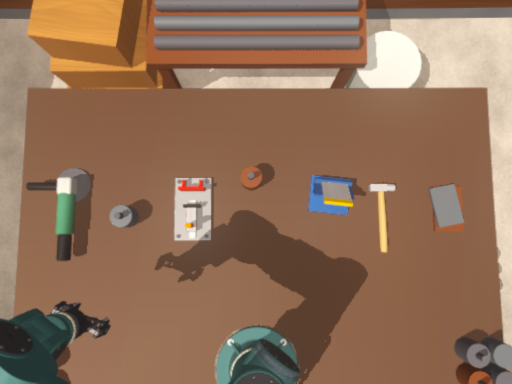

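View pics/side0.png

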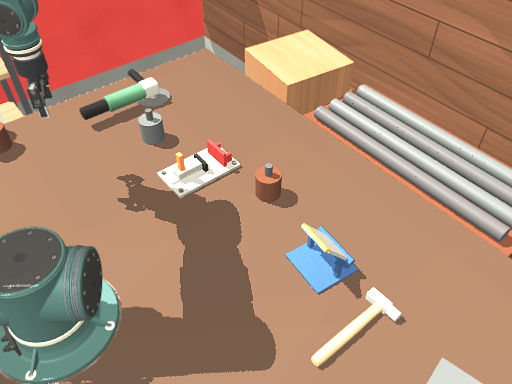

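The top view shows the rack and rib near (332,193) and the jig at (193,208), with the fence at (191,186) and the handle at (190,226). The stubs are at (121,216) and (251,178), and the hammer at (382,215). The side view agrees. Next I'll measure in 3D.

```bash
cat > h.py <<'E'
from rig import manip
import cv2,numpy as np
from scipy.spatial.transform import Rotation as Ro
def cloud(n,d):
    p=manip.camera_params(n); K=np.array([[p["fx"],0,p["cx"]],[0,p["fy"],p["cy"]],[0,0,1]])
    v,u=np.mgrid[:384,:512]
    q=cv2.undistortPoints(np.stack([u,v],-1).reshape(-1,1,2).astype(float),K,np.array(p["D"])).reshape(384,512,2)
    c=np.dstack([q,np.ones((384,512))])*d[...,None]
    return (c-np.array(p["t"]))@np.array(p["R"])
def proj(n,X):
    p=manip.camera_params(n); K=np.array([[p["fx"],0,p["cx"]],[0,p["fy"],p["cy"]],[0,0,1]])
    return cv2.projectPoints(np.atleast_2d(X).astype(float),cv2.Rodrigues(np.array(p["R"]))[0],np.array(p["t"]),K,np.array(p["D"]))[0][:,0]
def colors(im):
    h=cv2.cvtColor(im,cv2.COLOR_RGB2HSV).astype(int); H,S,V=h[...,0],h[...,1],h[...,2]
    return dict(yellow=(H>22)&(H<34)&(S>180)&(V>150),blue=(H>100)&(H<125)&(S>150)&(V>60),red=((H<4)|(H>176))&(S>190)&(V>90),
      orange=(H>8)&(H<20)&(S>200)&(V>180),black=(V<40),light=(S<40)&(V>120),grey=(S<60)&(V>50))
E
python3 - <<'E'
from h import *
for n in("top","side"):
    f=np.load(f"/tmp/{n}0.npz"); im,d=f["im"],f["d"]; W=cloud(n,d); C=colors(im); v=d>0
    J=(abs(W[...,1]-.2)<.13)&(abs(W[...,0]-.49)<.2)&v; R=(abs(W[...,1]+.26)<.12)&(abs(W[...,0]-.49)<.15)&v
    print(n,"table z",np.median(W[...,2][v&(abs(W[...,1])<.1)&(abs(W[...,0]-.35)<.1)]))
    def show(nm,m):
        P=W[m]
        if len(P)<4: print(nm,len(P));return
        r=cv2.minAreaRect(P[:,:2].astype(np.float32)*1000)
        print(nm,len(P),"min",P.min(0).round(3),"max",P.max(0).round(3),"med",np.median(P,0).round(3),"rect",np.round(r[0],1),np.round(r[1],1),round(r[2],1))
    for k in("red","orange","black"): show(k,J&C[k]&(W[...,2]>.015))
    show("base",J&C["light"]&(abs(W[...,2]-.012)<.007))
    show("yellow",R&C["yellow"]); show("foot",R&C["blue"]&(W[...,2]<.02)); show("blue",R&C["blue"])
    m=R&C["grey"]&(W[...,2]>.05); show("ribgrey",m)
    P=W[m|(R&C["yellow"])]; 
    c=np.median(P,0); Q=P[np.linalg.norm(P-c,axis=1)<.08]
    for _ in range(5):
        c=Q.mean(0); nv=np.linalg.svd(Q-c)[2][2]; Q=P[abs((P-c)@nv)<.004]
    print("plane",c.round(3),(nv*np.sign(nv[2])).round(3),len(Q))
    for q in("rib","clamp_handle","clamp_pad","rack","jig"):
        a=[r for r in manip.place_of(n,q)][:1]
        if a:
            x,y=np.round(a[0]["at"]).astype(int);print(q,W[y,x].round(3))
E
```

```text
top table z -0.00037526317294355295
red 66 min [0.612 0.184 0.038] max [0.643 0.268 0.066] med [0.62  0.227 0.06 ] rect [627.9 226.2] [31.2 83.4] 0.0
orange 1
black 0
base 1586 min [0.44  0.165 0.005] max [0.659 0.296 0.019] med [0.54  0.222 0.012] rect [549.7 230.2] [219.3 130.8] 0.2
yellow 136 min [ 0.551 -0.341 -0.002] max [ 0.574 -0.219  0.149] med [ 0.56  -0.264  0.141] rect [ 559.8 -280. ] [121.4  16.5] 83.9
foot 6 min [ 0.55  -0.205  0.004] max [ 0.615 -0.192  0.014] med [ 0.563 -0.197  0.009] rect [ 581.9 -201. ] [10.4 64.5] 83.7
blue 6 min [ 0.55  -0.205  0.004] max [ 0.615 -0.192  0.014] med [ 0.563 -0.197  0.009] rect [ 581.9 -201. ] [10.4 64.5] 83.7
ribgrey 432 min [ 0.571 -0.328  0.052] max [ 0.638 -0.22   0.134] med [ 0.605 -0.267  0.092] rect [ 605.2 -274.3] [106.2  61.7] 84.5
plane [ 0.597 -0.266  0.102] [ 0.759 -0.08   0.647] 503
rib [ 0.625 -0.255  0.073]
clamp_handle [0.497 0.255 0.008]
clamp_pad [0.578 0.222 0.022]
rack [ 0.561 -0.233  0.14 ]
jig [0.613 0.233 0.06 ]
side table z 0.0003137830751746913
red 5 min [0.61  0.181 0.015] max [0.617 0.268 0.064] med [0.611
[... 188 characters left out ...]
[0.434 0.16  0.005] max [0.661 0.3   0.019] med [0.526 0.201 0.012] rect [547.9 230.3] [226.5 139.8] 0.7
yellow 0
foot 22 min [ 0.532 -0.331  0.003] max [ 0.628 -0.195  0.01 ] med [ 0.541 -0.237  0.007] rect [ 574.  -265.6] [128.3  89.7] 80.5
blue 30 min [ 0.532 -0.331  0.003] max [ 0.638 -0.195  0.057] med [ 0.593 -0.23   0.007] rect [ 585.1 -262.9] [135.4 106.7] 89.6
ribgrey 405 min [ 0.548 -0.315  0.051] max [ 0.633 -0.219  0.149] med [ 0.587 -0.276  0.108] rect [ 592.8 -266.4] [91.9 84. ] 84.9
plane [ 0.589 -0.273  0.107] [ 0.736 -0.095  0.67 ] 322
rib [ 0.594 -0.291  0.1  ]
clamp_handle [0.488 0.228 0.102]
clamp_pad [0.555 0.222 0.041]
rack [ 0.59  -0.267  0.005]
jig [0.601 0.221 0.012]
```

```bash
cat >> h.py <<'E'
from scipy.optimize import minimize
def box(lo,hi): return np.array([[a,b,c] for a in(lo[0],hi[0]) for b in(lo[1],hi[1]) for c in(lo[2],hi[2])],float)
def render(n,hulls):
    s=4; M=np.zeros((384*s,512*s),np.uint8)
    for h in hulls:
        q=cv2.convexHull(((proj(n,h)+.5)*s-.5).astype(np.float32))
        cv2.fillConvexPoly(M,np.round(q*16).astype(np.int32),255,shift=4)
    return cv2.resize(M,(512,384),interpolation=cv2.INTER_AREA)/255.
def fit(masks,model,x0,step,pad=25):
    def cost(x):
        e=0
        for n,(m,roi) in masks.items(): e+=np.abs(render(n,model(x))-m)[roi].sum()
        return e
    x0=np.array(x0,float); best=None
    for k in range(3):
        S=np.vstack([x0]+[x0+step[i]*np.eye(len(x0))[i]*(1 if k%2==0 else -1) for i in range(len(x0))])
        r=minimize(cost,x0,method="Nelder-Mead",options=dict(initial_simplex=S,maxiter=250,xatol=1e-4)); x0=r.x
    return r.x,r.fun
E
python3 - <<'E'
from h import *
D={n:np.load(f"/tmp/{n}0.npz") for n in("top","side")}
def rz(a): return Ro.from_euler("z",a).as_matrix()
def jig(x):
    B=[box((-.175,-.065,0),(.05,.065,.012)),box((0,-.045,.012),(.012,.045,.062)),box((-.148,-.01,.012),(-.132,.01,.102))]
    return [b@rz(x[2]).T+[x[0],x[1],0] for b in B]
def rib(x):
    b=box((-.005,-.045,0),(.005,.045,.12))@Ro.from_euler("y",-40,degrees=True).as_matrix().T@rz(x[2]).T
    return [b+[x[0],x[1],x[3]]]
def foot(x): return [box((-.055,-.07,0),(.075,.07,.008))@rz(x[2]).T+[x[0],x[1],0]]
mj,mr={},{}
for n in D:
    im=D[n]["im"];C=colors(im);hsv=cv2.cvtColor(im,cv2.COLOR_RGB2HSV).astype(int)
    W=cloud(n,D[n]["d"])
    brown=(hsv[...,0]<16)&(hsv[...,1]>95)&(hsv[...,2]<140)&~C["red"]
    def roi(h):
        r=render(n,h)>0; return cv2.dilate(r.astype(np.uint8),np.ones((17,17)))>0
    a=roi(jig([.611,.229,0])); m=(~brown)&a; mj[n]=(m.astype(float),a)
    b=roi(rib([.643,-.27,-.11,.05])); gy=C["yellow"]|((C["grey"]|(hsv[...,1]<110))&~C["blue"]&(hsv[...,2]>70))
    mr[n]=((gy&b).astype(float),b)
    print(n,mj[n][0].sum(),sum(render(n,jig([.611,.229,0])).ravel()),mr[n][0].sum(),render(n,rib([.643,-.27,-.11,.05])).sum())
    for nm,mm in(("j",mj),("r",mr)):
        ys,xs=np.where(a if nm=="j" else b); sl=np.s_[ys.min():ys.max(),xs.min():xs.max()]
        md=render(n,jig([.611,.229,0]) if nm=="j" else rib([.643,-.27,-.11,.05]))
        o=np.dstack([mm[n][0]*255,md*255,mm[n][0]*0])[sl]
        o=np.hstack([im[:,:,::-1][sl],o]).astype(np.uint8); cv2.imwrite(f"/tmp/{n}{nm}.png",cv2.resize(o,(400,290),interpolation=0))
cv2.imwrite("pics/fit0.png",np.vstack([np.hstack([cv2.imread(f"/tmp/{n}{k}.png") for k in"jr"]) for n in D]))
for ns in(["top","side"],["top"],["side"]):
    print(ns,"jig",*[np.round(v,4) for v in fit({n:mj[n] for n in ns},jig,[.611,.229,0],[.006,.006,.03])])
    print(ns,"rib",*[np.round(v,4) for v in fit({n:mr[n] for n in ns},(rib if len(ns)>1 else lambda x:rib([*x,.05])),[.643,-.27,-.11,.05][:3+(len(ns)>1)],[.006,.006,.03,.004][:3+(len(ns)>1)])])
E
```

```text
top 3894.0 2342.219607843137 772.0 616.7764705882353
side 4619.0 2446.8431372549003 1575.0 506.58039215686273
['top', 'side'] jig [0.6111 0.232  0.0104] 3722.1373
['top', 'side'] rib [ 0.6305 -0.2686 -0.1157  0.0525] 1400.4824Traceback (most recent call last):
  File "<stdin>", line 29, in <module>
  File "h.py", line 33, in fit
    r=minimize(cost,x0,method="Nelder-Mead",options=dict(initial_simplex=S,maxiter=250,xatol=1e-4)); x0=r.x
    res = _minimize_neldermead(fun, x0, args, callback, bounds=bounds,
                               **options)
    fsim[j] = func(sim[j])
              ~~~~^^^^^^^^
    fx = function(np.copy(x), *(wrapper_args + args))
  File "h.py", line 28, in cost
    for n,(m,roi) in masks.items(): e+=np.abs(render(n,model(x))-m)[roi].sum()
                                              ~~~~~~^^^^^^^^^^^^
  File "h.py", line 22, in render
    q=cv2.convexHull(((proj(n,h)+.5)*s-.5).astype(np.float32))
                       ~~~~^^^^^
  File "h.py", line 11, in proj
    p=manip.camera_params(n); K=np.array([[p["fx"],0,p["cx"]],[0,p["fy"],p["cy"]],[0,0,1]])
ValueError: time passes only in moves, steps and waits
```

View pics/fit0.png

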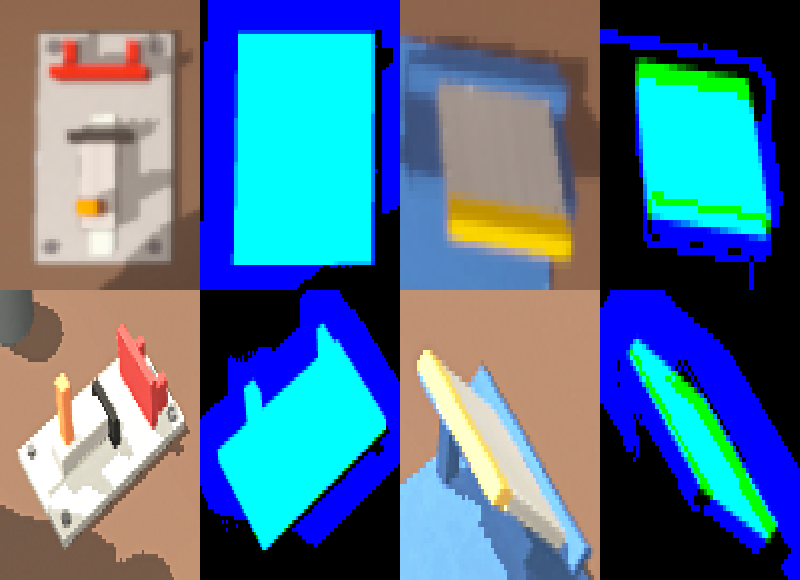

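```bash
sed -i 's/manip.camera_params(n)/CP[n]/; s/^import cv2,numpy as np/import cv2,numpy as np\nCP={k:manip.camera_params(k) for k in("top","side")}/' h.py
cat > fit.py <<'E'
from h import *
def rz(a): return Ro.from_euler("z",a).as_matrix()
def jig(x):
    B=[box((-.175,-.065,0),(.05,.065,.012)),box((0,-.045,.012),(.012,.045,.062)),box((-.148,-.01,.012),(-.132,.01,.102))]
    return [b@rz(x[2]).T+[x[0],x[1],0] for b in B]
def rib(x):
    b=box((-.005,-.045,0),(.005,.045,.12))@Ro.from_euler("y",-40,degrees=True).as_matrix().T@rz(x[2]).T
    return [b+[x[0],x[1],x[3]]]
E
python3 - <<'E'
from fit import *
D={n:np.load(f"/tmp/{n}0.npz") for n in("top","side")}
mj,mr={},{}
for n in D:
    im=D[n]["im"];h=cv2.cvtColor(im,cv2.COLOR_RGB2HSV).astype(int);H,S,V=h[...,0],h[...,1],h[...,2]
    brown=(H>=4)&(H<=17)&(S>62)&(S<190)
    roi=lambda h:cv2.dilate((render(n,h)>0).astype(np.uint8),np.ones((15,15)))>0
    a=roi(jig([.611,.229,0])); b=roi(rib([.633,-.27,-.11,.05]))
    mj[n]=((a&~brown).astype(float),a); blue=(H>95)&(H<130)&(S>70)
    g=((S<62)&(V>60)&~blue)|((H>=18)&(H<40)&(S>70)); mr[n]=((g&b).astype(float),b)
J,c1=fit(mj,jig,[.611,.229,0],[.006,.006,.03]); R,c2=fit(mr,rib,[.633,-.27,-.11,.05],[.006,.006,.03,.004])
print("jig",J.round(4),c1,"rib",R.round(4),c2)
for n in D:
    print(n,fit({n:mj[n]},jig,J,[.006,.006,.03])[0].round(4),fit({n:mr[n]},lambda x:rib([*x,.05]),R[:3],[.006,.006,.03])[0].round(4))
    for nm,mm,md in(("j",mj,jig(J)),("r",mr,rib(R))):
        ys,xs=np.where(mm[n][1]); sl=np.s_[ys.min():ys.max(),xs.min():xs.max()]
        o=np.dstack([mm[n][0]*255,render(n,md)*255,mm[n][0]*0])[sl]
        cv2.imwrite(f"/tmp/{n}{nm}.png",cv2.resize(np.hstack([D[n]["im"][:,:,::-1][sl],o]).astype(np.uint8),(400,290),interpolation=0))
cv2.imwrite("pics/fit1.png",np.vstack([np.hstack([cv2.imread(f"/tmp/{n}{k}.png") for k in"jr"]) for n in D]))
E
```

```text
jig [ 0.6104  0.2287 -0.0038] 352.0745098039215 rib [ 0.631  -0.2701 -0.0985  0.0518] 150.76470588235296
top [ 0.6103  0.2289 -0.0034] [ 0.6313 -0.2709 -0.1018]
side [6.118e-01 2.292e-01 1.000e-04] [ 0.632  -0.2684 -0.1007]
```

View pics/fit1.png

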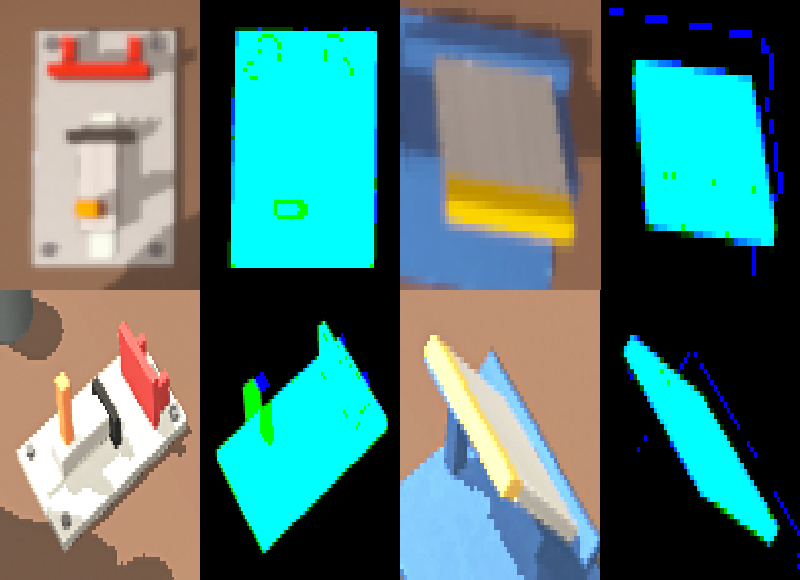

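The fits agree. The jig origin is (0.611, 0.229) with yaw about 0. The rib origin is (0.6315, -0.270, 0.051) with yaw about -0.10 rad. Next I'll plan the grasp.

```bash
cat > plan.py <<'E'
from h import *
def T():
    s=manip.read_state(); return np.array(s["tool_pos"]),Ro.from_euler("xyz",s["tcp_rot"]).as_matrix(),s
def delta(p,R,p0=None,R0=None):
    if p0 is None: p0,R0,s=T()
    d=R0.T@(np.array(p)-p0)/.1; w=Ro.from_matrix(R0.T@R).as_rotvec()/np.radians(60)
    print("shift",d.round(3),"turn",w.round(3)); return d,w
yaw=-.10; c,s=np.cos(yaw),np.sin(yaw); S,C=np.sin(np.radians(40)),np.cos(np.radians(40))
rz_=np.array([-S*c,-S*s,C]); rn=np.array([C*c,C*s,S]); end=np.array([.6315,-.270,.051])+.12*rz_
def Rt(z,y): return np.column_stack([np.cross(y,z),y,z])
E
python3 - <<'E'
from plan import *
p,R,s=T(); print(p,s["tcp_rot"],R.round(3)); print({k:np.round(v,3).tolist() for k,v in s.items()})
for sg in(1,-1):
    G=Rt(-rz_,sg*rn); print(sg); delta(end-.019*rz_,G); delta(end+.08*rz_,G)
print(end, end-.019*rz_)
E
```

```text
[0.23625922 0.46884034 0.25329288] [3.14157565e+00 6.03832540e-06 2.67481954e+00] [[-0.893  0.45   0.   ]
 [ 0.45   0.893  0.   ]
 [-0.     0.    -1.   ]]
{'time_s': 1.1, 'qpos': [0.949, 0.263, -0.048, 1.259, -0.0, 1.416], 'qvel': [-0.001, 0.001, 0.001, 0.001, -0.002, 0.0], 'joint_efforts': [0.001, -63.743, 38.477, 0.001, -0.0, -0.0], 'tool_pos': [0.236, 0.469, 0.253], 'tcp_rot': [3.142, 0.0, 2.675], 'contact_force': [-0.545, -0.203, 0.027], 'wrist_torque': [-0.013, 0.05, -0.019], 'finger_force': 0.0, 'finger_gap': 0.086}
1
shift [-6.248 -5.052  1.249] turn [-0.583 -0.401  1.1  ]
shift [-5.654 -5.28   0.491] turn [-0.583 -0.401  1.1  ]
-1
shift [-6.248 -5.052  1.249] turn [ 0.441 -0.642 -1.764]
shift [-5.654 -5.28   0.491] turn [ 0.441 -0.642 -1.764]
[ 0.55475084 -0.2622994   0.14292533] [ 0.56690279 -0.26351866  0.12837049]
```

Call:
{"name": "move_arm", "arguments": {
  "plan": [
    [-0.95,-0.9,0,0,0,0],
    [-0.95,-0.9,0,0,0,0],
    [-0.95,-0.9,0,0,0,0],
    [-0.95,-0.9,0,0,0,0]
  ],
  "grip": 1,
  "force": 80
}}

```text
time_s: 1.43
tool_pos: [0.2814, 0.3416, 0.2535]
tcp_rot: [-3.141, 0.001, 2.672]
contact_force: [0.7, 0.1, 0.5]
finger_gap: 0.0853
finger_force: 0.0
```

Call:
{"name": "move_arm", "arguments": {
  "plan": [
    [-0.95,-0.9,0,0,0,0],
    [-0.95,-0.9,0,0,0,0],
    [-0.95,-0.9,0,0,0,0],
    [-0.95,-0.9,0,0,0,0]
  ]
}}

```text
time_s: 1.77
tool_pos: [0.3263, 0.2184, 0.2535]
tcp_rot: [-3.141, 0.001, 2.67]
contact_force: [0.8, 0.4, -0.3]
finger_gap: 0.085
finger_force: 0.0
```

Call:
{"name": "move_arm", "arguments": {
  "plan": [
    [-0.95,-0.9,0,0,0,0],
    [-0.95,-0.9,0,0,0,0],
    [-0.95,-0.9,0,0,0,0],
    [-0.95,-0.9,0,0,0,0]
  ]
}}

```text
time_s: 2.1
tool_pos: [0.3711, 0.0951, 0.2534]
tcp_rot: [-3.141, 0.001, 2.67]
contact_force: [-0.1, 0.3, -0.1]
finger_gap: 0.0852
finger_force: 0.0
```

Call:
{"name": "move_arm", "arguments": {
  "plan": [
    [-0.95,-0.9,0,0,0,0],
    [-0.95,-0.9,0,0,0,0],
    [-0.95,-0.9,0,0,0,0],
    [-0.95,-0.9,0,0,0,0]
  ]
}}

```text
time_s: 2.43
tool_pos: [0.4156, -0.0281, 0.2532]
tcp_rot: [-3.141, 0.001, 2.671]
contact_force: [-0.5, 1.0, -0.4]
finger_gap: 0.0854
finger_force: 0.0
```

Call:
{"name": "move_arm", "arguments": {
  "plan": [
    [-0.95,-0.9,0,0,0,0],
    [-0.95,-0.9,0,0,0,0],
    [-0.95,-0.9,0,0,0,0],
    [-0.95,-0.9,0,0,0,0]
  ]
}}

```text
time_s: 2.77
tool_pos: [0.46, -0.1514, 0.2527]
tcp_rot: [-3.141, 0.001, 2.672]
contact_force: [-1.1, 1.6, -1.0]
finger_gap: 0.0853
finger_force: 0.0
```

Run:
```python
from plan import *
p,R,s=T(); print(s["time_s"],p,s["tcp_rot"]); delta(end+.08*rz_,Rt(-rz_,rn))
```

```text
2.7667 [ 0.45997629 -0.1514073   0.25269772] [-3.14083742e+00  9.47874002e-04  2.67170514e+00]
shift [-0.867 -0.745  0.486] turn [-0.583 -0.398  1.098]
```

Call:
{"name": "move_arm", "arguments": {
  "plan": [
    [-0.8,-0.7,0.2,-0.29,-0.2,0.55],
    [-0.8,-0.7,0.2,-0.29,-0.2,0.55],
    [-0.8,-0.7,0.2,-0.29,-0.2,0.55],
    [-0.8,-0.7,0.2,-0.29,-0.2,0.55],
    [-0.8,-0.7,0.2,-0.29,-0.2,0.55],
    [-0.8,-0.7,0.2,-0.29,-0.2,0.55],
    [-0.8,-0.7,0.2,-0.29,-0.2,0.55],
    [-0.8,-0.7,0.2,-0.29,-0.2,0.55]
  ]
}}

```text
time_s: 3.43
tool_pos: [0.4978, -0.245, 0.2334]
tcp_rot: [2.795, 0.11, 2.075]
contact_force: [0.2, 0.2, 0.4]
finger_gap: 0.0858
finger_force: 0.0
```

Run:
```python
from plan import *
p,R,s=T(); print(s["time_s"],p,s["tcp_rot"]); delta(end+.07*rz_,Rt(-rz_,rn))
```

```text
3.4333 [ 0.49775891 -0.24498758  0.23338332] [2.79511867 0.10964171 2.07479034]
shift [-0.13  -0.088  0.377] turn [-0.294 -0.2    0.552]
```

Call:
{"name": "move_arm", "arguments": {
  "plan": [
    [-0.13,-0.09,0.2,-0.295,-0.2,0.55],
    [-0.13,-0.09,0.2,-0.295,-0.2,0.55],
    [-0.13,-0.09,0.2,-0.295,-0.2,0.55],
    [-0.13,-0.09,0.2,-0.295,-0.2,0.55],
    [-0.13,-0.09,0.2,-0.295,-0.2,0.55],
    [-0.13,-0.09,0.38,-0.295,-0.2,0.55],
    [-0.13,-0.09,0.38,-0.295,-0.2,0.55],
    [-0.13,-0.09,0.38,-0.295,-0.2,0.55],
    [-0.13,-0.09,0.38,-0.295,-0.2,0.55],
    [-0.13,-0.09,0.38,-0.295,-0.2,0.55]
  ]
}}

```text
time_s: 4.27
tool_pos: [0.5109, -0.2588, 0.1971]
tcp_rot: [2.441, 0.002, 1.474]
contact_force: [0.1, 0.7, 0.9]
finger_gap: 0.0852
finger_force: 0.0
```

Run:
```python
from plan import *
p,R,s=T(); print(s["time_s"],p,s["tcp_rot"],np.round(s["qpos"],2)); delta(end-.019*rz_,Rt(-rz_,rn))
im,d=manip.snapshot("side"); cv2.imwrite("pics/pre.png",cv2.resize(im[150:330,200:440,::-1],(720,540)))
```

```text
4.2667 [ 0.51086548 -0.25881526  0.19713029] [2.44132654e+00 1.53838502e-03 1.47362791e+00] [-0.81  0.06 -0.71  0.22  0.43  0.98]
shift [ 0.009 -0.013  0.888] turn [ 0.002 -0.001  0.003]
```

View pics/pre.png

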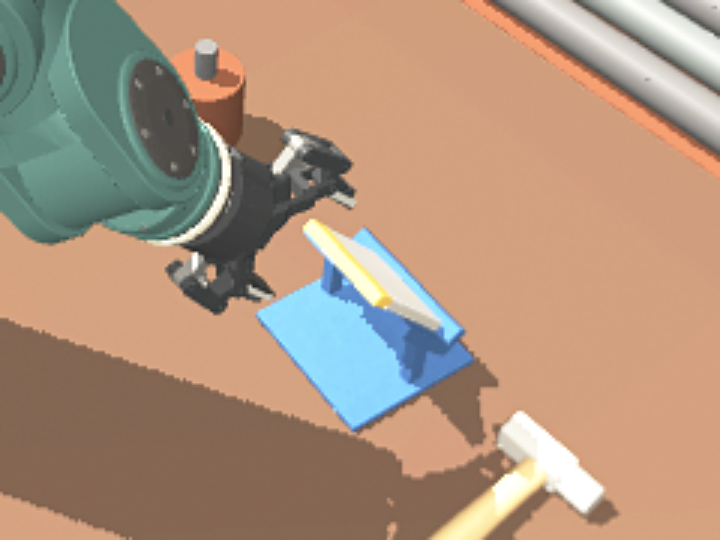

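Call:
{"name": "move_arm", "arguments": {
  "plan": [
    [0.01,-0.01,0.4,0,0,0],
    [0.01,-0.01,0.6,0,0,0],
    [0.01,-0.01,0.75,0,0,0],
    [0.01,-0.01,0.89,0,0,0],
    [0.01,-0.01,0.89,0,0,0],
    [0.01,-0.01,0.89,0,0,0],
    [0.01,-0.01,0.89,0,0,0]
  ]
}}

```text
time_s: 4.9
tool_pos: [0.5665, -0.2631, 0.1282]
tcp_rot: [2.441, 0.0, 1.472]
contact_force: [0.2, 0.7, 1.0]
finger_gap: 0.0856
finger_force: 0.0
```

Call:
{"name": "move_arm", "arguments": {
  "plan": [
    [0,0,0,0,0,0],
    [0,0,0,0,0,0],
    [0,0,0,0,0,0],
    [0,0,0,0,0,0],
    [0,0,0,0,0,0],
    [0,0,0,0,0,0],
    [0,0,0,0,0,0],
    [0,0,0,0,0,0],
    [0,0,0,0,0,0],
    [0,0,0,0,0,0],
    [0,0,0,0,0,0],
    [0,0,0,0,0,0]
  ],
  "grip": 0,
  "force": 40
}}

```text
time_s: 5.9
tool_pos: [0.5674, -0.2632, 0.1287]
tcp_rot: [2.439, 0.001, 1.472]
contact_force: [2.4, 1.4, 6.5]
finger_gap: 0.0095
finger_force: 40.3
```

Call:
{"name": "move_arm", "arguments": {
  "plan": [
    [0,0,0,0,0,0],
    [0,0,0,0,0,0],
    [0,0,0,0,0,0],
    [0,0.03,-0.03,0,0,0],
    [0,0.06,-0.08,0,0,0],
    [0,0.12,-0.2,0,0,0],
    [0,0.2,-0.4,0,0,0],
    [0,0.3,-0.6,0,0,0],
    [0,0.4,-0.8,0,0,0],
    [0,0.5,-1,0,0,0],
    [0,0.5,-1,0,0,0],
    [0,0.5,-1,0,0,0]
  ],
  "grip": 0,
  "force": 90
}}

```text
time_s: 6.9
tool_pos: [0.54, -0.2602, 0.2364]
tcp_rot: [2.441, 0.001, 1.471]
contact_force: [0.5, 0.0, -8.0]
finger_gap: 0.0093
finger_force: 88.3
```

Run:
```python
from plan import *
p,R,s=T(); print(s["time_s"],p,s["tcp_rot"],s["contact_force"],s["finger_gap"])
Rd=Rt(np.array([0,0,-1.]),np.array([1.,0,0]))
delta([.47,-.2,.30],Rd)
```

```text
6.9 [ 0.54002007 -0.26023226  0.23643814] [2.44099060e+00 6.06606991e-04 1.47087474e+00] [ 0.51100934  0.00835918 -8.01728793] 0.00930255565259537
shift [ 0.529 -0.169 -0.974] turn [ 0.668  0.034 -0.091]
```

Call:
{"name": "move_arm", "arguments": {
  "plan": [
    [0.1,-0.03,-0.2,0.09,0,-0.01],
    [0.2,-0.06,-0.4,0.18,0.01,-0.02],
    [0.3,-0.1,-0.6,0.27,0.02,-0.04],
    [0.4,-0.13,-0.8,0.36,0.02,-0.05],
    [0.5,-0.17,-0.97,0.45,0.025,-0.06],
    [0.53,-0.17,-0.97,0.54,0.03,-0.07],
    [0.53,-0.17,-0.97,0.62,0.03,-0.08],
    [0.53,-0.17,-0.97,0.67,0.035,-0.09],
    [0.53,-0.17,-0.97,0.67,0.035,-0.09],
    [0.53,-0.17,-0.97,0.67,0.035,-0.09],
    [0.53,-0.17,-0.97,0.67,0.035,-0.09]
  ]
}}

```text
time_s: 7.82
tool_pos: [0.4704, -0.1999, 0.2984]
tcp_rot: [-3.141, -0.003, 1.57]
contact_force: [-0.9, -0.1, -6.3]
finger_gap: 0.0088
finger_force: 89.0
```

Run:
```python
from plan import *
p,R,s=T(); print(s["time_s"],p,s["tcp_rot"],s["contact_force"],s["finger_gap"],np.round(s["qpos"],2))
Rd=Rt(np.array([0,0,-1.]),np.array([1.,0,0]))
delta([.55,.229,.27],Rd)
```

```text
7.8167 [ 0.47040566 -0.19988817  0.2983733 ] [-3.14070181e+00 -2.98338092e-03  1.57010824e+00] [-0.91788156 -0.12640585 -6.28496073] 0.008776012421053102 [-0.56  0.23  0.03  1.37  0.    1.01]
shift [4.289 0.793 0.296] turn [-0.001 -0.003 -0.001]
```

Call:
{"name": "move_arm", "arguments": {
  "plan": [
    [0.3,0,0,0,0,0],
    [0.65,0.1,0,0,0,0],
    [1,0.1,0,0,0,0],
    [1,0.1,0,0,0,0]
  ]
}}

```text
time_s: 8.15
tool_pos: [0.4796, -0.0954, 0.2999]
tcp_rot: [3.141, -0.004, 1.573]
contact_force: [0.2, -0.4, -5.8]
finger_gap: 0.0088
finger_force: 89.3
```

Call:
{"name": "move_arm", "arguments": {
  "plan": [
    [0.35,0.1,0,0,0,0],
    [0.7,0.1,0,0,0,0],
    [1,0.1,0,0,0,0],
    [1,0.1,0,0,0,0]
  ]
}}

```text
time_s: 8.48
tool_pos: [0.4896, 0.0039, 0.3]
tcp_rot: [3.141, -0.005, 1.573]
contact_force: [0.4, -0.8, -5.8]
finger_gap: 0.0092
finger_force: 89.4
```

Call:
{"name": "move_arm", "arguments": {
  "plan": [
    [0.35,0.1,0,0,0,0],
    [0.7,0.1,0,0,0,0],
    [1,0.1,0,0,0,0],
    [1,0.1,0,0,0,0]
  ]
}}

```text
time_s: 8.82
tool_pos: [0.4998, 0.1038, 0.3]
tcp_rot: [-3.141, -0.005, 1.573]
contact_force: [-0.3, -0.3, -6.9]
finger_gap: 0.0087
finger_force: 89.5
```

Call:
{"name": "move_arm", "arguments": {
  "plan": [
    [0.35,0.1,0,0,0,0],
    [0.7,0.3,0,0,0,0],
    [1,0.5,0,0,0,0],
    [1.0,0.5,0,0,0,0],
    [1.0,0.5,0,0,0,0],
    [1.0,0.5,0,0,0,0],
    [1.0,0.5,0,0,0,0]
  ]
}}

```text
time_s: 9.4
tool_pos: [0.5501, 0.199, 0.3004]
tcp_rot: [-3.141, -0.002, 1.57]
contact_force: [-0.3, -0.8, -7.3]
finger_gap: 0.0088
finger_force: 90.9
```

Run:
```python
from plan import *
p,R,s=T(); print(s["time_s"],p,s["tcp_rot"],s["finger_gap"])
for n in("top","side"):
    im,d=manip.snapshot(n); np.savez(f"/tmp/{n}1.npz",im=im,d=d)
    c=proj(n,p-[0,0,.05]).round().astype(int)[0]; a=im[max(c[1]-60,0):c[1]+90,max(c[0]-80,0):c[0]+100,::-1]
    cv2.imwrite(f"/tmp/{n}.png",cv2.resize(a,(400,400),interpolation=0)); print(n,c,a.shape)
cv2.imwrite("pics/held.png",np.hstack([cv2.imread(f"/tmp/{n}.png") for n in("top","side")]))
```

```text
9.4 [0.55011753 0.1990318  0.30042343] [-3.14052391e+00 -2.45189196e-03  1.56951255e+00] 0.008841169341599767
top [189 203] (150, 180, 3)
side [198 109] (150, 180, 3)
```

View pics/held.png

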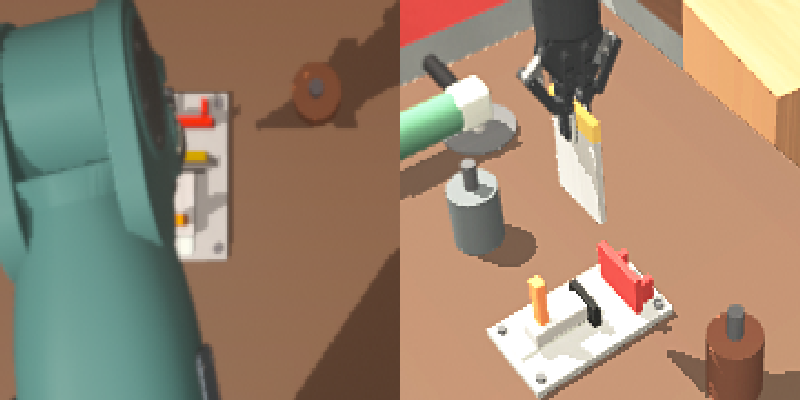

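The side crop shows the rib held upright, yellow end up, above the jig. I'll measure the rib in the hand, plus the clamp handle and pad.

Run:
```python
from fit import *
f=np.load("/tmp/side1.npz"); im,d=f["im"],f["d"]; W=cloud("side",d); p=np.array([.5501,.199,.3004])
h=cv2.cvtColor(im,cv2.COLOR_RGB2HSV).astype(int);H,S,V=h[...,0],h[...,1],h[...,2]
L=W-p; m=(abs(L[...,0])<.03)&(abs(L[...,1])<.07)&(L[...,2]<.03)&(L[...,2]>-.12)&(d>0)&(V>110)
P=W[m]; Q=P[P[:,2]<.29]
for _ in range(5):
    c=Q.mean(0); nv=np.linalg.svd(Q-c)[2][2]; Q=P[abs((P-c)@nv)<.004]
nv*=-np.sign(nv[0]); print("face",c.round(4),nv.round(4),len(Q),"rel x of face at tcp",c[0]-p[0]); print("minmax",Q.min(0).round(4),Q.max(0).round(4))
# silhouette fit: dx,dy,yaw,z,roll about normal
mask=(S<62)&(V>110)&(W[...,2]>.17)|((H>=18)&(H<40)&(S>70)); 
def held(x):
    b=box((-.005,-.045,0),(.005,.045,.12))@Ro.from_euler("xyz",[x[4],x[5],x[2]]).as_matrix().T
    return [b+[x[0],x[1],x[3]]]
x0=[.55,.199,0,.2,0,0]
r=render("side",held(x0))
roi=cv2.dilate((r>0).astype(np.uint8),np.ones((15,15)))>0
fing=(V<95); roi&=~cv2.dilate(fing.astype(np.uint8),np.ones((3,3))).astype(bool)
x,c=fit({"side":((mask&roi).astype(float),roi)},held,x0,[.004,.004,.05,.004,.03,.03]); print("sil",x.round(4),c)
x,c=fit({"side":((mask&roi).astype(float),roi)},lambda v:held([.55,v[0],0,v[1],v[2],0]),[.199,.2,0],[.004,.004,.03]); print("sil3",x.round(4),c)
for k,mm in(("orange",(H>8)&(H<20)&(S>140)&(V>150)&(W[...,2]>.04)),("black",(V<75)&(W[...,2]>.02)&(W[...,2]<.055))):
    A=W[mm&(abs(W[...,0]-.53)<.08)&(abs(W[...,1]-.229)<.05)&(d>0)]
    print(k,len(A),A.min(0).round(3),A.max(0).round(3),np.median(A,0).round(3), A[A[:,2]>.095].mean(0).round(3) if k=="orange" else "")
```

```text
face [0.5449 0.1887 0.2545] [-1.     -0.0036 -0.0034] 560 rel x of face at tcp -0.005249820216025158
minmax [0.541  0.1496 0.1976] [0.549  0.2465 0.3287]
sil [ 0.5499  0.199  -0.023   0.1984 -0.0083  0.0035] 26.317647058823525
sil3 [0.1999 0.1984 0.0006] 33.6156862745098
orange 95 [0.478 0.186 0.044] [0.549 0.24  0.319] [0.485 0.221 0.078] [0.509 0.214 0.184]
black 44 [0.549 0.195 0.021] [0.562 0.257 0.048] [0.552 0.202 0.035]
```

Call:
{"name": "move_arm", "arguments": {
  "plan": [
    [0.15,0.2,0.2,0,0,0],
    [0.3,0.35,0.5,0,0,0],
    [0.3,0.35,0.8,0,0,0],
    [0.3,0.35,1,0,0,0],
    [0.3,0.35,1,0,0,0],
    [0.3,0.35,1,0,0,0],
    [0.3,0.35,1,0,0,0]
  ]
}}

```text
time_s: 10.08
tool_pos: [0.586, 0.2299, 0.202]
tcp_rot: [3.141, -0.003, 1.57]
contact_force: [-0.2, -0.2, -6.2]
finger_gap: 0.0089
finger_force: 90.9
```

Call:
{"name": "move_arm", "arguments": {
  "plan": [
    [0,0,0.25,0,0,0],
    [0,0,0.45,0,0,0],
    [0,0,0.6,0,0,0],
    [0,0,0.7,0,0,0],
    [0,0,0.8,0,0,0],
    [0,0,0.8,0,0,0],
    [0,0,0.8,0,0,0],
    [0,0,0.8,0,0,0]
  ]
}}

```text
time_s: 10.75
tool_pos: [0.586, 0.2305, 0.1213]
tcp_rot: [-3.142, -0.003, 1.57]
contact_force: [0.5, -0.0, -7.0]
finger_gap: 0.0088
finger_force: 90.9
```

Call:
{"name": "move_arm", "arguments": {
  "plan": [
    [0,0.05,0,0,0,0],
    [0,0.1,0,0,0,0],
    [0,0.14,0,0,0,0],
    [0,0.16,0,0,0,0],
    [0,0.17,0,0,0,0],
    [0,0.17,0,0,0,0],
    [0,0.17,0,0,0,0],
    [0,0.17,0,0,0,0]
  ]
}}

```text
time_s: 11.42
tool_pos: [0.6022, 0.2304, 0.1201]
tcp_rot: [-3.14, -0.002, 1.571]
contact_force: [0.4, -0.4, -6.7]
finger_gap: 0.0088
finger_force: 91.1
```

Now I'll feel for the fence in small steps and shift y by -1.5 mm.

Call:
{"name": "move_arm", "arguments": {
  "plan": [
    [-0.01,0.01,0,0,0,0],
    [-0.015,0.02,0,0,0,0],
    [-0.015,0.02,0,0,0,0],
    [-0.015,0.02,0,0,0,0]
  ]
}}

```text
time_s: 11.75
tool_pos: [0.6044, 0.2288, 0.1201]
tcp_rot: [-3.14, -0.002, 1.57]
contact_force: [-0.3, 0.3, -6.9]
finger_gap: 0.0091
finger_force: 91.1
```

Call:
{"name": "move_arm", "arguments": {
  "plan": [
    [0,0.01,0,0,0,0],
    [0,0.015,0,0,0,0],
    [0,0.015,0,0,0,0]
  ]
}}

```text
time_s: 12.0
tool_pos: [0.606, 0.2289, 0.1201]
tcp_rot: [-3.14, -0.002, 1.57]
contact_force: [0.0, -0.6, -6.4]
finger_gap: 0.0089
finger_force: 91.1
```

Run:
```python
from fit import *
s=manip.read_state(); print(s["tool_pos"],s["contact_force"])
for n in("top","side"):
    im,d=manip.snapshot(n); np.savez(f"/tmp/{n}2.npz",im=im,d=d)
    c=proj(n,[.606,.229,.07]).round().astype(int)[0]
    cv2.imwrite(f"/tmp/{n}.png",cv2.resize(im[c[1]-30:c[1]+30,c[0]-30:c[0]+30,::-1],(400,400),interpolation=0))
cv2.imwrite("pics/place.png",np.hstack([cv2.imread(f"/tmp/{n}.png") for n in("top","side")]))
```

```text
[0.60596437 0.22888418 0.12009107] [ 0.01679718 -0.5810615  -6.38972233]
```

View pics/place.png

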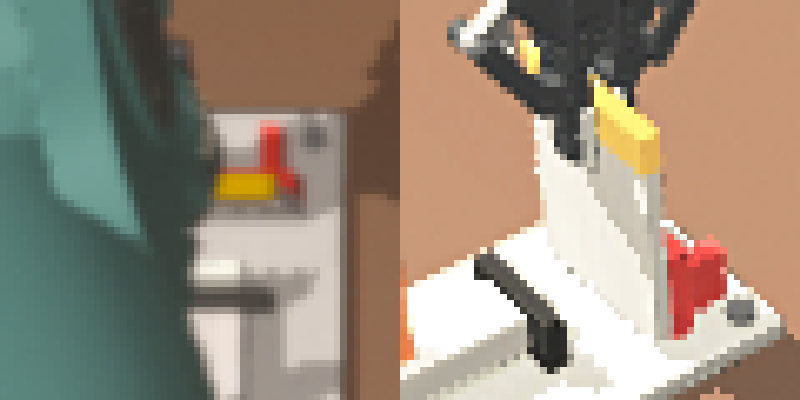

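The crops show the rib just in front of the fence, with their right edges nearly in line. There is no contact yet, so I'll keep feeling forward.

Call:
{"name": "move_arm", "arguments": {
  "plan": [
    [0,0.005,0,0,0,0],
    [0,0.01,0,0,0,0],
    [0,0.01,0,0,0,0],
    [0,0.01,0,0,0,0]
  ]
}}

```text
time_s: 12.43
tool_pos: [0.6068, 0.2289, 0.1201]
tcp_rot: [-3.14, -0.002, 1.571]
contact_force: [0.5, 0.2, -7.5]
finger_gap: 0.0088
finger_force: 91.2
```

Call:
{"name": "move_arm", "arguments": {
  "plan": [
    [0,0.005,0,0,0,0],
    [0,0.01,0,0,0,0],
    [0,0.01,0,0,0,0],
    [0,0.01,0,0,0,0]
  ]
}}

```text
time_s: 12.77
tool_pos: [0.6073, 0.2289, 0.12]
tcp_rot: [-3.139, -0.002, 1.571]
contact_force: [-6.0, 0.1, -4.7]
finger_gap: 0.0088
finger_force: 91.4
```

Contact with the fence came at x of about 0.607. I'll back off 0.5 mm and lower.

Call:
{"name": "move_arm", "arguments": {
  "plan": [
    [0,-0.01,0,0,0,0],
    [0,-0.01,0.02,0,0,0],
    [0,-0.01,0.035,0,0,0],
    [0,-0.01,0.045,0,0,0],
    [0,-0.01,0.045,0,0,0],
    [0,-0.01,0.045,0,0,0]
  ]
}}

```text
time_s: 13.27
tool_pos: [0.607, 0.2288, 0.1159]
tcp_rot: [-3.141, -0.002, 1.57]
contact_force: [-2.7, -2.9, -0.0]
finger_gap: 0.0091
finger_force: 92.2
```

Call:
{"name": "move_arm", "arguments": {
  "plan": [
    [0,0,0.005,0,0,0],
    [0,0,0.01,0,0,0],
    [0,0,0.01,0,0,0],
    [0,0,0.01,0,0,0]
  ]
}}

```text
time_s: 13.6
tool_pos: [0.6071, 0.2287, 0.1158]
tcp_rot: [-3.141, -0.002, 1.57]
contact_force: [-6.2, -3.4, 11.1]
finger_gap: 0.009
finger_force: 94.1
```

Call:
{"name": "move_arm", "arguments": {
  "plan": [
    [0,0,0.005,0,0,0],
    [0,0,0.01,0,0,0],
    [0,0,0.01,0,0,0],
    [0,0,0.01,0,0,0]
  ]
}}

```text
time_s: 13.93
tool_pos: [0.6072, 0.2287, 0.1157]
tcp_rot: [3.141, -0.002, 1.57]
contact_force: [-10.0, -6.7, 22.3]
finger_gap: 0.0088
finger_force: 95.6
```

Call:
{"name": "move_arm", "arguments": {
  "plan": [
    [0,0,-0.01,0,0,0],
    [0,-0.01,-0.017,0,0,0],
    [0,-0.01,-0.017,0,0,0],
    [0,-0.01,-0.017,0,0,0],
    [0,-0.01,-0.017,0,0,0]
  ],
  "force": 20
}}

```text
time_s: 14.35
tool_pos: [0.6065, 0.2288, 0.1158]
tcp_rot: [-3.142, -0.002, 1.57]
contact_force: [-1.1, -3.4, 6.9]
finger_gap: 0.0091
finger_force: 93.1
```

Call:
{"name": "move_arm", "arguments": {
  "plan": [
    [0,0,0,0,0,0],
    [0,0,0,0,0,0],
    [0,0,0,0,0,0],
    [0,0,0,0,0,0],
    [0,0,0,0,0,0],
    [0,0,0,0,0,0]
  ],
  "grip": 0.2
}}

```text
time_s: 14.85
tool_pos: [0.6058, 0.2289, 0.1152]
tcp_rot: [-3.14, -0.002, 1.571]
contact_force: [-0.2, -0.2, -0.0]
finger_gap: 0.017
finger_force: 0.0
```

Run:
```python
from fit import *
s=manip.read_state(); print(s["time_s"],s["tool_pos"],s["contact_force"],s["finger_gap"])
n="side"; im,d=manip.snapshot(n); np.savez("/tmp/side3.npz",im=im,d=d); W=cloud(n,d)
h=cv2.cvtColor(im,cv2.COLOR_RGB2HSV).astype(int);H,S,V=h[...,0],h[...,1],h[...,2]
P=W[(abs(W[...,0]-.601)<.02)&(abs(W[...,1]-.229)<.06)&(W[...,2]>.02)&(W[...,2]<.09)&(V>110)&(S<60)]
c=np.median(P,0);Q=P
for _ in range(5):
    Q=P[abs((P-c)@(nv if _ else np.array([1.,0,0])))<.004]; c=Q.mean(0); nv=np.linalg.svd(Q-c)[2][2]
print("face",c.round(4),(nv*-np.sign(nv[0])).round(4),len(Q),Q.min(0).round(4),Q.max(0).round(4))
```

```text
14.85 [0.60582361 0.22893397 0.11522352] [-0.22145697 -0.15596797 -0.03032791] 0.017039622478715682
face [0.6009 0.2206 0.0539] [-1.0e+00 -9.0e-04 -5.1e-03] 265 [0.5972 0.1774 0.0201] [0.6048 0.2712 0.09  ]
```

The rib stands plumb inside the loosened fingers. I'll open fully and rise.

Call:
{"name": "move_arm", "arguments": {
  "plan": [
    [0,0,0,0,0,0],
    [0,0,0,0,0,0],
    [0,0,0,0,0,0],
    [0,0,0,0,0,0],
    [0,0,0,0,0,0],
    [0,0,0,0,0,0],
    [0,0,0,0,0,0],
    [0,0,-0.1,0,0,0],
    [0,0,-0.4,0,0,0],
    [0,0,-0.7,0,0,0],
    [0,0,-1,0,0,0],
    [0,0,-1,0,0,0]
  ],
  "grip": 0.9
}}

```text
time_s: 15.9
tool_pos: [0.6077, 0.2291, 0.2218]
tcp_rot: [3.135, -0.004, 1.571]
contact_force: [0.5, 0.6, 1.1]
finger_gap: 0.0771
finger_force: 0.0
```

Call:
{"name": "move_arm", "arguments": {
  "plan": [
    [-0.2,-0.3,-0.1,0,0,0],
    [-0.4,-0.6,-0.1,0,0,0],
    [-0.7,-0.9,-0.1,0,0,0],
    [-1,-1,-0.1,0,0,0],
    [-1,-1,-0.1,0,0,0]
  ]
}}

```text
time_s: 16.32
tool_pos: [0.5036, 0.1255, 0.2265]
tcp_rot: [-3.14, -0.001, 1.569]
contact_force: [1.3, 1.2, 0.7]
finger_gap: 0.0769
finger_force: 0.0
```

Call:
{"name": "move_arm", "arguments": {
  "plan": [
    [-0.2,-0.3,-0.1,0,0,0],
    [-0.5,-0.6,-0.1,0,0,0],
    [-0.8,-0.9,-0.1,0,0,0],
    [-1,-1,-0.1,0,0,0],
    [-1,-1,-0.1,0,0,0]
  ]
}}

```text
time_s: 16.73
tool_pos: [0.404, 0.0265, 0.2361]
tcp_rot: [-3.141, -0.001, 1.568]
contact_force: [0.5, -0.5, -0.1]
finger_gap: 0.0768
finger_force: 0.0
```

Run:
```python
from fit import *
s=manip.read_state(); print(s["time_s"],s["tool_pos"],s["tcp_rot"])
for n in("top","side"):
    im,d=manip.snapshot(n); np.savez(f"/tmp/{n}4.npz",im=im,d=d)
    c=proj(n,[.55,.229,.05]).round().astype(int)[0]
    cv2.imwrite(f"/tmp/{n}.png",cv2.resize(im[c[1]-45:c[1]+45,c[0]-45:c[0]+45,::-1],(400,400),interpolation=0))
    for q in("clamp_handle","clamp_pad"): print(n,q,[(np.round(r["at"],1).tolist(),round(r["confidence"],2)) for r in manip.place_of(n,q)][:1])
    for k in(-.140,-.130,-.120): print(k,"handle",proj(n,[.611+k,.229,.102]).round(1))
    for k in(-.065,-.055): print(k,"pad",proj(n,[.611+k,.229,.03]).round(1))
cv2.imwrite("pics/stand.png",np.hstack([cv2.imread(f"/tmp/{n}.png") for n in("top","side")]))
```

```text
16.7333 [0.40395195 0.02648532 0.23607485] [-3.14077063e+00 -1.45203450e-03  1.56808853e+00]
top clamp_handle [([186.8, 222.5], 0.64)]
top clamp_pad [([190.8, 202.5], 0.63)]
-0.14 handle [[187.3 230.2]]
-0.13 handle [[187.4 227.1]]
-0.12 handle [[187.4 224.1]]
-0.065 pad [[191.4 208.9]]
-0.055 pad [[191.5 206.1]]
side clamp_handle [([180.4, 152.6], 0.74)]
side clamp_pad [([199.6, 160.5], 0.67)]
-0.14 handle [[173.8 156.1]]
-0.13 handle [[176.7 154.7]]
-0.12 handle [[179.7 153.3]]
-0.065 pad [[197.5 163.7]]
-0.055 pad [[200.3 162.3]]
```

View pics/stand.png

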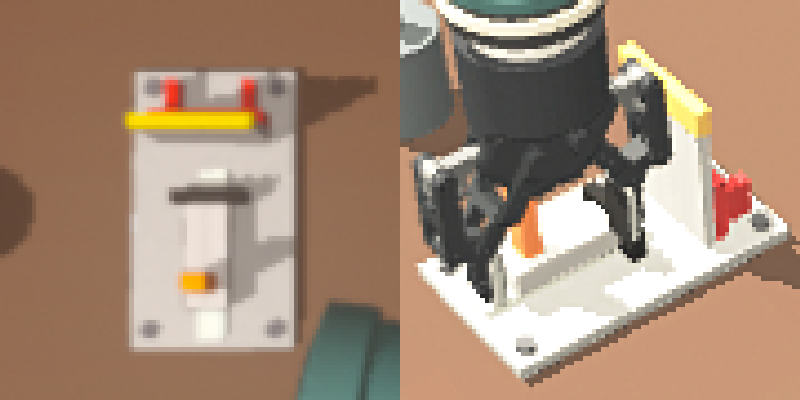

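The top crop shows the rib standing at the fence, with the orange handle at crop (193,282). I'll measure the rib's centring and the handle.

Run:
```python
from fit import *
f=np.load("/tmp/top4.npz"); im,d=f["im"],f["d"]; W=cloud("top",d); p=CP["top"]
h=cv2.cvtColor(im,cv2.COLOR_RGB2HSV).astype(int);H,S,V=h[...,0],h[...,1],h[...,2]
K=np.array([[p["fx"],0,p["cx"]],[0,p["fy"],p["cy"]],[0,0,1]])
def at(uv,z):
    q=cv2.undistortPoints(np.array(uv,float).reshape(-1,1,2),K,np.array(p["D"])).reshape(-1,2)
    r=np.c_[q,np.ones(len(q))]@np.array(p["R"]); o=-np.array(p["R"]).T@np.array(p["t"])
    return o+r*((z-o[2])/r[:,2])[:,None]
J=(abs(W[...,0]-.56)<.13)&(abs(W[...,1]-.229)<.09)
for k,m,z in(("yellow",(H>=20)&(H<36)&(S>150)&J,.132),("orange",(H>8)&(H<20)&(S>200)&(V>140)&J,.102)):
    v,u=np.where(m); X=at(np.c_[u,v],z); print(k,len(X),X.min(0).round(4),X.max(0).round(4),X.mean(0).round(4),np.unique(v,return_counts=True))
y,x=np.where((H>=20)&(H<36)&(S>150)&J)
r=cv2.minAreaRect(np.c_[x,y].astype(np.float32)); print(r)
def gauss(x): return box((-.010,-.045,.012),(0,.045,.132))
a=J&(cv2.dilate(((H>=20)&(H<36)&(S>150)&J).astype(np.uint8),np.ones((7,7)))>0)
m=((H>=18)&(H<36)&(S>100)&a).astype(float)
top=lambda x:[box((-.005,-.045,.112),(.005,.045,.132))@rz(x[2]).T+[x[0],x[1],0]]
print("rib top fit",fit({"top":(m,a)},top,[.606,.229,0],[.004,.004,.03]))
a2=J&(cv2.dilate(((H>8)&(H<20)&(S>200)&J).astype(np.uint8),np.ones((7,7)))>0); m2=((H>8)&(H<20)&(S>170)&a2).astype(float)
print("handle",fit({"top":(m2,a2)},lambda x:[box((-.008,-.01,.043),(.008,.01,.102))+[x[0],x[1],0]],[.492,.229],[.004,.004]))
red=(((H<5)|(H>175))&(S>150)&J); v,u=np.where(red); X=at(np.c_[u,v],.062); print("red",X.min(0),X.max(0))
# jig from side view and top view now (base only, top)
b=cv2.dilate((render("top",jig([.611,.229,0])[:1])>0).astype(np.uint8),np.ones((13,13)))>0
brown=(H>=4)&(H<=17)&(S>62)&(S<190)
print("base",fit({"top":(((~brown)&b).astype(float),b)},lambda x:[jig(x)[0],rib([0,0,0,0])[0]*0+[.606,.229,.1] if 0 else box((-.005,-.045,.012),(.005,.045,.132))+[.606,.229,0]],[.611,.229,0],[.005,.005,.03]))
```

```text
yellow 129 [0.4842 0.1811 0.132 ] [0.6111 0.2725 0.132 ] [0.5931 0.226  0.132 ] (array([187, 188, 189, 190, 224, 225, 226]), array([28, 29, 29, 29,  4,  5,  5]))
orange 5 [0.4913 0.1891 0.102 ] [0.6181 0.2493 0.102 ] [0.5928 0.2295 0.102 ] (array([186, 224]), array([4, 1]))
((187.0, 206.5), (39.0, 28.0), 90.0)
rib top fit (array([0.60719269, 0.22827334, 0.00358236]), np.float64(19.129411764705882))
handle (array([0.479, 0.253]), np.float64(11.0))
red [0.61621222 0.18462819 0.062     ] [0.64419344 0.25762052 0.062     ]
base (array([ 6.10312788e-01,  2.28373903e-01, -4.98004828e-04]), np.float64(175.47450980392156))
```

The rib centre is at y 0.2283 and the jig at 0.2284, so it is centred. The handle is at about x 0.490. I'll turn the gripper 90° and go above the handle.

Call:
{"name": "move_arm", "arguments": {
  "plan": [
    [0.3,0.1,0,0,0,-0.1],
    [0.6,0.2,0,0,0,-0.2],
    [0.9,0.4,0,0,0,-0.3],
    [1,0.4,0,0,0,-0.4],
    [1,0.4,0,0,0,-0.5],
    [1,0.4,0,0,0,-0.6],
    [1,0.4,0,0,0,-0.7],
    [1,0.4,0,0,0,-0.75],
    [1,0.4,0,0,0,-0.75],
    [1,0.4,0,0,0,-0.75]
  ],
  "grip": 0.75
}}

```text
time_s: 17.87
tool_pos: [0.4462, 0.1292, 0.2351]
tcp_rot: [3.141, -0.003, 2.355]
contact_force: [-0.1, 0.4, -0.4]
finger_gap: 0.0642
finger_force: 0.0
```

Run:
```python
from plan import *
p,R,s=T(); print(s["time_s"],p,s["tcp_rot"],s["finger_gap"]); delta([.490,.229,.20],Rt(np.array([0,0,-1.]),np.array([0,1.,0])))
```

```text
17.8667 [0.44616171 0.12924835 0.23511451] [ 3.14144996e+00 -3.04310449e-03  2.35481883e+00] 0.06415341697248922
shift [0.396 1.015 0.352] turn [ 0.001 -0.003 -0.751]
```

Call:
{"name": "move_arm", "arguments": {
  "plan": [
    [0.1,0.3,0.1,0,0,-0.1],
    [0.2,0.6,0.2,0,0,-0.2],
    [0.3,0.8,0.3,0,0,-0.3],
    [0.4,1,0.35,0,0,-0.4],
    [0.4,1,0.35,0,0,-0.5],
    [0.4,1,0.35,0,0,-0.6],
    [0.4,1,0.35,0,0,-0.7],
    [0.4,1,0.35,0,0,-0.75],
    [0.4,1,0.35,0,0,-0.75],
    [0.4,1,0.35,0,0,-0.75],
    [0.4,1,0.35,0,0,-0.75]
  ]
}}

```text
time_s: 18.78
tool_pos: [0.4884, 0.2279, 0.2004]
tcp_rot: [3.139, -0.002, 3.138]
contact_force: [0.5, -0.5, 0.4]
finger_gap: 0.0641
finger_force: 0.0
```

Run:
```python
from fit import *
from plan import *
p,R,s=T(); print(s["time_s"],p,s["tcp_rot"],s["finger_gap"]); delta([.490,.229,.086],Rt(np.array([0,0,-1.]),np.array([0,1.,0])))
im,d=manip.snapshot("side"); W=cloud("side",d)
h=cv2.cvtColor(im,cv2.COLOR_RGB2HSV).astype(int);H,S,V=h[...,0],h[...,1],h[...,2]
A=W[(H>8)&(H<24)&(S>120)&(V>150)&(W[...,2]>.045)&(W[...,2]<.11)&(abs(W[...,0]-.49)<.03)&(abs(W[...,1]-.229)<.03)]
print(len(A),np.percentile(A,[5,50,95],axis=0).round(4))
```

```text
18.7833 [0.48839975 0.22786199 0.20042184] [ 3.13933101e+00 -1.73361173e-03  3.13844486e+00] 0.06414257650438142
shift [-0.018  0.009  1.144] turn [ 0.002 -0.002 -0.003]
96 [[0.4791 0.2162 0.0496]
 [0.4839 0.2199 0.077 ]
 [0.4943 0.2331 0.1014]]
```

Call:
{"name": "move_arm", "arguments": {
  "plan": [
    [-0.02,0.01,0.3,0,0,0],
    [-0.02,0.01,0.6,0,0,0],
    [-0.02,0.01,0.8,0,0,0],
    [-0.02,0.01,1,0,0,0],
    [-0.02,0.01,1,0,0,0],
    [-0.02,0.01,1,0,0,0]
  ]
}}

```text
time_s: 19.33
tool_pos: [0.4898, 0.2288, 0.1003]
tcp_rot: [3.14, -0.003, 3.14]
contact_force: [-0.4, 0.5, 0.6]
finger_gap: 0.064
finger_force: 0.0
```

Call:
{"name": "move_arm", "arguments": {
  "plan": [
    [0,0,0.08,0,0,0],
    [0,0,0.14,0,0,0],
    [0,0,0.14,0,0,0],
    [0,0,0.14,0,0,0]
  ]
}}

```text
time_s: 19.67
tool_pos: [0.4902, 0.229, 0.0867]
tcp_rot: [3.139, -0.002, 3.141]
contact_force: [0.3, 1.0, 0.7]
finger_gap: 0.0642
finger_force: 0.0
```

Call:
{"name": "move_arm", "arguments": {
  "plan": [
    [0,0,0,0,0,0],
    [0,0,0,0,0,0],
    [0,0,0,0,0,0],
    [0,0,0,0,0,0],
    [0,0,0,0,0,0],
    [0,0,0,0,0,0],
    [0,0,0,0,0,0],
    [0,0,0,0,0,0],
    [0,0,0,0,0,0]
  ],
  "grip": 0,
  "force": 50
}}

```text
time_s: 20.42
tool_pos: [0.4903, 0.2288, 0.0868]
tcp_rot: [3.14, -0.001, 3.141]
contact_force: [-1.6, -3.0, 6.2]
finger_gap: 0.0192
finger_force: 49.0
```

Call:
{"name": "move_arm", "arguments": {
  "plan": [
    [-0.04,0,0,0,0,0],
    [-0.08,0,0,0,0,0],
    [-0.12,0,0,0,0,0],
    [-0.16,0,0,0,0,0],
    [-0.2,0,0,0,0,0],
    [-0.24,0,0,0,0,0],
    [-0.27,0,0,0,0,0],
    [-0.28,0,0,0,0,0],
    [-0.28,0,0,0,0,0],
    [-0.28,0,0,0,0,0]
  ]
}}

```text
time_s: 21.25
tool_pos: [0.5185, 0.2288, 0.0868]
tcp_rot: [3.14, -0.001, 3.141]
contact_force: [-1.1, -2.3, 5.4]
finger_gap: 0.019
finger_force: 49.3
```

Call:
{"name": "move_arm", "arguments": {
  "plan": [
    [-0.01,0,0,0,0,0],
    [-0.02,0,0,0,0,0],
    [-0.03,0,0,0,0,0],
    [-0.04,0,0,0,0,0],
    [-0.04,0,0,0,0,0],
    [-0.04,0,0,0,0,0]
  ]
}}

```text
time_s: 21.75
tool_pos: [0.5222, 0.2288, 0.0868]
tcp_rot: [3.14, -0.001, 3.141]
contact_force: [-2.9, -2.0, 7.9]
finger_gap: 0.0194
finger_force: 49.4
```

Call:
{"name": "move_arm", "arguments": {
  "plan": [
    [-0.005,0,0,0,0,0],
    [-0.01,0,0,0,0,0],
    [-0.015,0,0,0,0,0],
    [-0.02,0,0,0,0,0],
    [-0.02,0,0,0,0,0],
    [-0.02,0,0,0,0,0]
  ]
}}

```text
time_s: 22.25
tool_pos: [0.5241, 0.2288, 0.0868]
tcp_rot: [3.14, -0.002, 3.141]
contact_force: [-2.8, -1.7, 7.7]
finger_gap: 0.0194
finger_force: 49.4
```

Call:
{"name": "move_arm", "arguments": {
  "plan": [
    [-0.005,0,0,0,0,0],
    [-0.01,0,0,0,0,0],
    [-0.015,0,0,0,0,0],
    [-0.015,0,0,0,0,0],
    [-0.015,0,0,0,0,0]
  ]
}}

```text
time_s: 22.67
tool_pos: [0.5256, 0.2288, 0.0868]
tcp_rot: [3.14, -0.002, 3.141]
contact_force: [-3.3, -2.1, 8.4]
finger_gap: 0.0196
finger_force: 49.4
```

Call:
{"name": "move_arm", "arguments": {
  "plan": [
    [-0.005,0,0,0,0,0],
    [-0.01,0,0,0,0,0],
    [-0.01,0,0,0,0,0],
    [-0.01,0,0,0,0,0]
  ]
}}

```text
time_s: 23.0
tool_pos: [0.5265, 0.2289, 0.0868]
tcp_rot: [3.14, -0.002, 3.141]
contact_force: [-3.4, -2.1, 7.9]
finger_gap: 0.0194
finger_force: 49.4
```

Call:
{"name": "move_arm", "arguments": {
  "plan": [
    [-0.005,0,0,0,0,0],
    [-0.01,0,0,0,0,0],
    [-0.01,0,0,0,0,0],
    [-0.01,0,0,0,0,0]
  ]
}}

```text
time_s: 23.33
tool_pos: [0.5276, 0.2289, 0.0868]
tcp_rot: [3.14, -0.002, 3.141]
contact_force: [-2.9, -1.6, 8.0]
finger_gap: 0.0194
finger_force: 49.4
```

Call:
{"name": "move_arm", "arguments": {
  "plan": [
    [-0.005,0,0,0,0,0],
    [-0.01,0,0,0,0,0],
    [-0.01,0,0,0,0,0],
    [-0.01,0,0,0,0,0]
  ]
}}

```text
time_s: 23.67
tool_pos: [0.5281, 0.2288, 0.0868]
tcp_rot: [3.14, -0.002, 3.141]
contact_force: [-5.6, -1.7, 10.6]
finger_gap: 0.0197
finger_force: 49.8
```

Call:
{"name": "move_arm", "arguments": {
  "plan": [
    [-0.005,0,0,0,0,0],
    [-0.01,0,0,0,0,0],
    [-0.01,0,0,0,0,0],
    [-0.01,0,0,0,0,0]
  ]
}}

```text
time_s: 24.0
tool_pos: [0.5283, 0.2289, 0.0868]
tcp_rot: [3.14, -0.004, -3.142]
contact_force: [-11.9, -2.0, 14.4]
finger_gap: 0.0194
finger_force: 50.4
```

Run:
```python
from fit import *
s=manip.read_state(); print(s["time_s"],s["tool_pos"],s["contact_force"])
im,d=manip.snapshot("side"); c=proj("side",[.58,.229,.05]).round().astype(int)[0]
cv2.imwrite("pics/clamp.png",cv2.resize(im[c[1]-40:c[1]+40,c[0]-40:c[0]+40,::-1],(560,560),interpolation=0))
```

```text
24.0 [0.52828357 0.22886549 0.08679592] [-11.88187841  -2.04554877  14.44538396]
```

View pics/clamp.png

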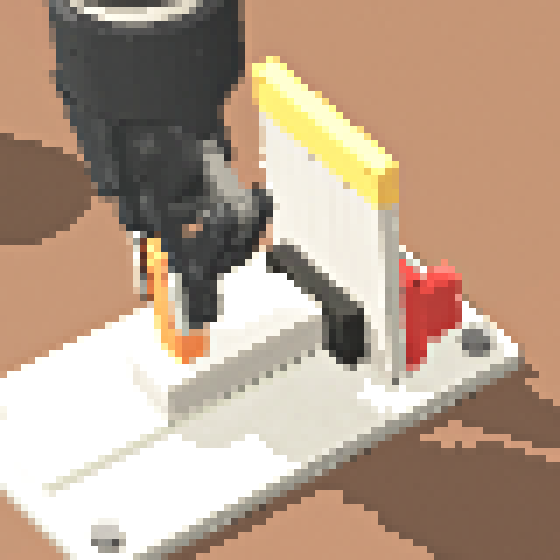

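The pad has stalled against the rib, flush at 12 N. One more small push, then relax, open and retreat upward.

Call:
{"name": "move_arm", "arguments": {
  "plan": [
    [-0.005,0,0,0,0,0],
    [-0.01,0,0,0,0,0],
    [-0.01,0,0,0,0,0],
    [0,0,0,0,0,0],
    [0.005,0,0,0,0,0],
    [0.005,0,0,0,0,0]
  ]
}}

```text
time_s: 24.55
tool_pos: [0.5283, 0.2289, 0.0868]
tcp_rot: [3.14, -0.003, 3.142]
contact_force: [-8.4, -1.9, 11.3]
finger_gap: 0.0199
finger_force: 49.7
```

Call:
{"name": "move_arm", "arguments": {
  "plan": [
    [0,0,0,0,0,0],
    [0,0,0,0,0,0],
    [0,0,0,0,0,0],
    [0,0,0,0,0,0],
    [0,0,0,0,0,0],
    [0,0,0,0,0,0],
    [0,0,0,0,0,0]
  ],
  "grip": 0.75
}}

```text
time_s: 25.13
tool_pos: [0.5292, 0.229, 0.0864]
tcp_rot: [3.139, -0.002, 3.141]
contact_force: [0.1, -0.1, 0.2]
finger_gap: 0.0641
finger_force: 0.0
```

Call:
{"name": "move_arm", "arguments": {
  "plan": [
    [0,0,-0.1,0,0,0],
    [0,0,-0.3,0,0,0],
    [0,0,-0.5,0,0,0],
    [0,0,-0.8,0,0,0],
    [0,0,-1,0,0,0],
    [0,0,-1,0,0,0]
  ]
}}

```text
time_s: 25.63
tool_pos: [0.5309, 0.2292, 0.1912]
tcp_rot: [3.138, 0.004, 3.141]
contact_force: [0.4, 0.8, 0.4]
finger_gap: 0.064
finger_force: 0.0
```

Call:
{"name": "move_arm", "arguments": {
  "plan": [
    [0.2,-0.3,-0.2,0,0,0],
    [0.5,-0.6,-0.3,0,0,0],
    [0.8,-0.9,-0.3,0,0,0],
    [1,-1,-0.3,0,0,0],
    [1,-1,-0.3,0,0,0]
  ]
}}

```text
time_s: 26.05
tool_pos: [0.4256, 0.1269, 0.217]
tcp_rot: [3.14, -0.002, 3.14]
contact_force: [1.4, -0.6, 1.0]
finger_gap: 0.0637
finger_force: 0.0
```

Call:
{"name": "move_arm", "arguments": {
  "plan": [
    [0.2,-0.4,0,0,0,0],
    [0.3,-0.8,0,0,0,0],
    [0.4,-1,0,0,0,0],
    [0.4,-1,0,0,0,0],
    [0.4,-1,0,0,0,0]
  ]
}}

```text
time_s: 26.47
tool_pos: [0.3894, 0.028, 0.2166]
tcp_rot: [3.139, -0.001, 3.139]
contact_force: [0.0, -0.3, 0.6]
finger_gap: 0.0639
finger_force: 0.0
```

Run:
```python
from fit import *
s=manip.read_state(); print(s["time_s"],s["tool_pos"],s["contact_force"])
o=[]
for n in("top","side"):
    im,d=manip.snapshot(n); c=proj(n,[.57,.229,.05]).round().astype(int)[0]
    o.append(cv2.resize(im[c[1]-45:c[1]+45,c[0]-45:c[0]+45,::-1],(400,400),interpolation=0))
cv2.imwrite("pics/end.png",np.hstack(o))
```

```text
26.4667 [0.38942868 0.02804474 0.21656789] [ 0.00095345 -0.27528358  0.6075433 ]
```

View pics/end.png

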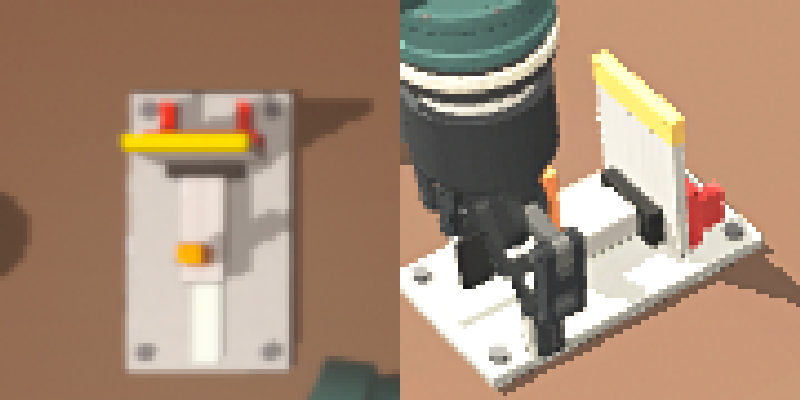

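The rib stands upright with its yellow end up, clamped flush against the fence, and the arm is clear.

```bash
python3 -c "
from rig import manip
print(manip.hand_in())"
```

```text
the job is handed in; nothing more can be done
None
```

The job is handed in at about 26.5 s: the rib stands yellow end up, centred on the fence to within a millimetre or so by camera, with the clamp pad pressed up against it; the arm is clear and never touched the stubs or hammer.

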